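# Fetch the tall candle with the hook

## Robot

A 6-joint arm with a two-finger parallel gripper is mounted at the origin on a cart in front of the work surface, level with it; the furniture and walls round the work are solid. World frame = base frame: x ahead of the robot, y to its left, z up, the work surface at z = 0. Lengths are in m, angles in rad, forces in N, time in s.
With the tool pointing down it reaches from about 0.25 to 0.775 m from the base axis. Payload 4 kg.
Tool frame: the origin (TCP) lies at the very end of the fingers, on their centre line; the grasp point (between the pads) lies 19 mm behind it (robot.pinch_z is the distance from the TCP to the grasp point, in m); z points along the fingers, y is the line along which they close (so a half turn about z gives the same grasp; the last joint's range is limited). The gripper opens to 94 mm and grips with 3 to 60 N. Pads are 16 mm wide; open, the fingers measure 119 mm over their backs; the gripper's body (75 mm by 177 mm) begins 78 mm behind the grasp point.
Start: joints at [1.125, 0.087, 1.371, -0, 1.684, -0.103], TCP at [0.185, 0.518, 0.206] pointing down, gripper open.
Joint ranges: [-3.1, 3.1], [-0.76, 2.03], [0.27, 2.55], [-1.08, 4.22], [0.17, 2.65], [-2.57, 2.57]. Speed limits (rad/s): [2.79, 2.79, 3.14, 3.14, 3.14, 3.14].

## Interface

Orientations are given as [roll, pitch, yaw] about the fixed x, y, z axes, in that order (R = Rz(yaw) Ry(pitch) Rx(roll)).
In Python, from bench import robot gives the robot as it stands.
- The arm moves only by the tool arm_command, never from a script. Its argument "targets" is one flat list of numbers, 7 for each row, row after row: the turn, a rotation vector about the tool's x, y, z in degrees, then the shift along the tool's x, y, z in mm, then the closure, from -1 (fully open) to 1 (shut). In form: [ax, ay, az, x, y, z, hand, ax, ay, az, x, y, z, hand, ...]. A call has 1 to 20 rows; each row is the pose to reach, as a shift and turn from the pose commanded when the call began, along the tool's axes at that moment; what a row does not reach only later rows make up. A row lasts 1/10 s, in which the tool goes at most 50 mm and 8.59 degrees, less where a joint would pass 70% of its speed; a pose out of reach is approached as far as the arm can. A call with a gripper value outside its range is refused whole. The fingers move at their own pace and stop on an object; the grip force is fixed at half the most. Time passes only in rows, so rows that repeat a pose let the fingers close. It gives the time, the measured TCP pose, the force, the opening and the grip force at its end, in the units of the state.
- robot.get_obs(): the state, without advancing time (a new reading comes with each control period).
- robot.snapshot(name): name is "side" or "top" or "wrist"; returns a dict with "color" (400x640x3 uint8, red, green, blue), "range_z" (400x640 float32, m along the optical axis (not along the pixel's ray), 0 where there is no reading), "fx", "fy", "cx", "cy" (pixels), "T" (4x4, takes a point from camera to world coordinates); the wrist camera has in their place "T_tool_cam" (4x4, takes a point from camera to tool coordinates, whose origin is the TCP and whose axes are the flange's). Camera axes: x right, y down, z forward; pixel columns grow to the right and rows downward; lengths in m; the calibration is good to about 2 mm. A picture is of the moment at which its call begins: read the wrist's pose just before it.
- robot.close_job(): hands the job in; it is judged then, once.
The state is a dict: "time": time; "joint_positions": joint angles; "qvel": joint speeds; "joint_torque": joint torques, N m; "tool_pos": TCP position; "ee_rot": TCP orientation; "wrist_force": force on the tool from outside, world axes, zero at the start; "wrist_torque": the same for the moment, N m; "width": finger opening in m; "finger_force": force on a finger pad.
Only numpy, scipy, OpenCV 4.12 (cv2) and the standard library are available. Lean on these libraries where they do the work, as an engineer would, in place of code of your own. Each camera call takes 0.05 s, during which the arm holds its last target. There are 200 camera calls.

## Task

The taller of the two pillar candles stands at the back of the table, out of a shopkeeper's reach. Pick up the wooden-handled display hook, put its crook round that candle and draw it, upright and sliding on the table, until it stands wholly on the square cork mat; then lay the hook down flat on the table and let go. Touch the candle only with the hook, and leave the shorter candle where it is.

Things in the scene. Friction and masses are not known exactly. Their poses are not given: they have to be found in the camera images.
- hook: Display hook, 318 mm long, 0.22 kg, lying flat. Origin: centre of the handle's underside; x along the tool to the crook, y to its left, z up. Handle: dark wooden block, x -60 to +60 mm, 22 mm wide, 32 high; grip it across its width (centre of mass about x = +20). Then a straight 12 mm round steel bar along y = 0, axis 10 mm up (4 mm free under it), to x = 200, and the crook.
- hook_crook (a point): Centre of the hook's half-circle crook, at x = 200, y = -44, z = 10 mm in the hook's frame, same axes. The 12 mm bar bends round it to the right (-y): inner radius 38 mm, outer 50 mm, open toward the handle; the tip comes back along y = -88 to x = 174 mm in the hook's frame.
- tall_candle: Cream pillar candle, the taller of the two: 49 mm diameter, wax 100 mm high (109 with wick), 0.16 kg, standing loose at the back of the table. Origin: centre of its underside, z up. It may stand left or right of the short one.
- short_candle: Olive-green pillar candle, 49 mm diameter, 79 mm high with wick, standing loose at the back of the table. Origin: centre of its underside. To be left alone.
- mat: Square cork mat, 130 x 130 mm and 1 mm thin, fixed flat on the table in front of the candles; it offers no edge to catch on, things slide over it as over the table. Origin: its centre; x and y along its sides.

How it is judged:
By the outcome, as a careful person would: the job done as asked, in the order asked, and still so for the second after the job is handed in, with the robot touching nothing.
It also fails if it takes over 48 s, if anything falls off the work surface, if the arm or the gripper's body presses on something with over 40 N, if the wrist force passes 120 N, or if a joint passes its speed limit or range.

## Working session

There is one attempt and no reset: what is moved stays moved. The work goes in short steps, Python scripts to look and compute and a tool call to move; the robot and the scene stay as the last step left them, time stands still between calls to the robot, and variables do not carry over. Pictures are saved under pics/ and viewed, at most 10 in all, crops included, and the job is handed in when it is done.

Besides the shell and the picture viewer there is one more tool, called after ">>>" as name(argument=value, ...) on one line, values as JSON. arm_command: Moves the arm, as the interface text tells. Its arguments: {"type":"object","properties":{"targets":{"type":"array"}},"required":["targets"]}

```bash
mkdir -p pics
python3 - <<'E'
from bench import robot
import cv2,numpy as np,pickle
o=robot.get_obs();print({k:np.round(v,3) for k,v in o.items()})
ims=[]
for n in("top","side"):
    s=robot.snapshot(n);pickle.dump(s,open(n+".pkl","wb"));print(n,s["fx"],s["cx"],s["cy"],np.round(s["T"],3).tolist())
    cv2.imwrite(f"pics/{n}0.png",s["color"][:,:,::-1])
E
```

```text
{'time': np.float64(0.0), 'joint_positions': array([ 1.125,  0.088,  1.372,  0.   ,  1.684, -0.103]), 'qvel': array([ 0.001,  0.   , -0.   , -0.001, -0.   ,  0.   ]), 'joint_torque': array([-0.0000e+00, -3.4016e+01, -3.0244e+01,  7.2000e-02,  3.3000e-02,
       -0.0000e+00]), 'tool_pos': array([0.185, 0.518, 0.204]), 'ee_rot': array([-3.139, -0.   ,  2.799]), 'wrist_force': array([-0.624, -0.331, -0.427]), 'wrist_torque': array([-0.004, -0.01 ,  0.003]), 'finger_force': np.float64(0.0), 'width': np.float64(0.094)}
top 456.9423079717851 313.947416622583 207.16890777588324 [[-0.014, -0.983, 0.182, 0.406], [-1.0, 0.014, -0.001, 0.157], [-0.002, -0.182, -0.983, 1.066], [0.0, 0.0, 0.0, 1.0]]
side 430.48238963387774 319.2008943099834 200.03708025297053 [[0.538, -0.698, 0.473, 0.107], [-0.843, -0.449, 0.297, -0.15], [0.005, -0.558, -0.83, 0.928], [0.0, 0.0, 0.0, 1.0]]
```

View pics/top0.png

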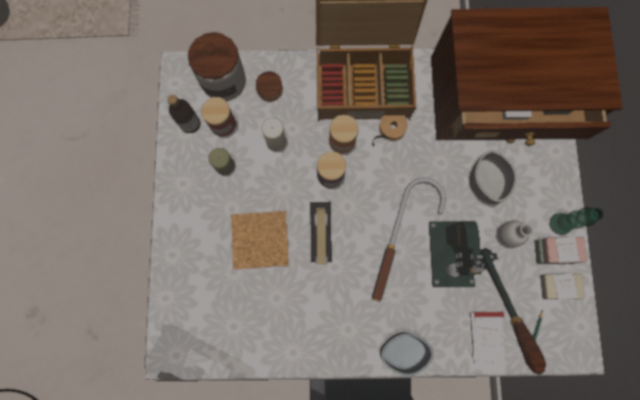

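View pics/side0.png

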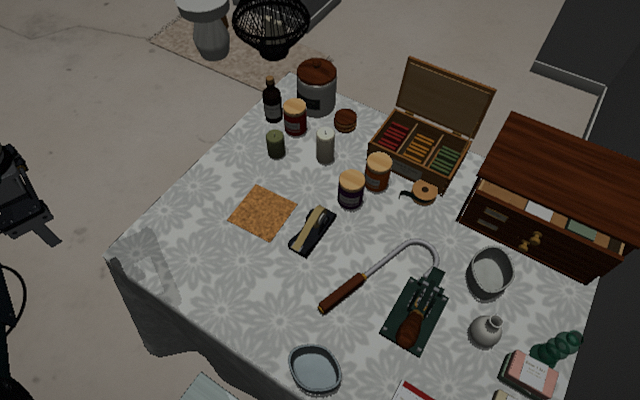

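The top view shows the tall cream candle near (273,132), the short green one near (220,160), the mat near (260,240), the hook's handle near (383,272) and its crook near (425,195), with a green press just right of the tip and a black brush or stapler by the mat. Next I'll measure these.

```bash
cat > h.py <<'E'
import pickle,cv2,numpy as np
def load(n): return pickle.load(open(n+".pkl","rb"))
def ray(s,u,v,z):
    d=s["T"][:3,:3]@np.array([(u-s["cx"])/s["fx"],(v-s["cy"])/s["fy"],1]);c=s["T"][:3,3]
    return c+d*(z-c[2])/d[2]
def cloud(s):
    v,u=np.mgrid[:400,:640];z=s["range_z"]
    p=np.stack([(u-s["cx"])/s["fx"]*z,(v-s["cy"])/s["fy"]*z,z],-1)
    return p@s["T"][:3,:3].T+s["T"][:3,3]
E
python3 - <<'E'
from h import *
s=load("top");P=cloud(s);hsv=cv2.cvtColor(s["color"],cv2.COLOR_RGB2HSV)
def reg(u0,u1,v0,v1,m):
    k=np.zeros(m.shape,bool);k[v0:v1,u0:u1]=m[v0:v1,u0:u1];return k
Z=P[...,2]; H,S,V=hsv[...,0],hsv[...,1],hsv[...,2]
# mat
m=reg(215,305,195,285,(S>90)&(H<25)); 
c=max(cv2.findContours(m.astype('u1'),0,2)[0],key=cv2.contourArea);b=cv2.boxPoints(cv2.minAreaRect(c))
q=np.array([ray(s,*x,.001) for x in b]);print("mat",q.round(3).tolist(),q.mean(0).round(4))
# handle
m=reg(365,400,240,310,(S>90)&((H<15)|(H>170))); m&=(Z>.015)
c=max(cv2.findContours(m.astype('u1'),0,2)[0],key=cv2.contourArea);r=cv2.minAreaRect(c)
q=np.array([ray(s,*x,.032) for x in cv2.boxPoints(r)]);print("handle",q.round(3).tolist(),q.mean(0).round(4),"z",np.median(Z[m]))
# candles
for n,(u0,u1,v0,v1,h) in dict(tall=(258,292,112,155,.09),short=(205,236,145,176,.06)).items():
    m=reg(u0,u1,v0,v1,Z>h-.005);p=P[m];print(n,m.sum(),np.percentile(p,[2,98],axis=0).round(3).tolist())
    m=reg(u0,u1,v0,v1,Z>.02);p=P[m];print(n,'>20mm',np.percentile(p,[2,98],axis=0).round(3).tolist())
# others: heights
for n,(u,v) in dict(jar1=(344,127),jar2=(331,165),jar0=(216,110),blk=(320,235),press=(455,240),presstip=(455,268),crook=(424,181),tip=(441,210),bowl=(405,350)).items():
    print(n,P[v,u].round(3))
# bar
m=reg(385,450,172,250,(V>110)&(Z>.007)&(S<60)); v,u=np.nonzero(m);print("bar",m.sum())
E
python3 - <<'E'
import cv2
a=cv2.imread('pics/top0.png')[90:310,180:500]
cv2.imwrite('pics/crop1.png',cv2.resize(a,(800,550),interpolation=cv2.INTER_CUBIC))
E
```

```text
mat [[0.588, 0.355, 0.001], [0.594, 0.226, 0.001], [0.468, 0.219, 0.001], [0.462, 0.344, 0.001]] [0.5281 0.2859 0.001 ]
handle [[0.391, 0.029, 0.032], [0.503, -0.009, 0.032], [0.498, -0.024, 0.032], [0.387, 0.013, 0.032]] [0.4447 0.0022 0.032 ] z 0.03167397092793389
tall 405 [[0.741, 0.225, 0.088], [0.787, 0.269, 0.111]]
tall >20mm [[0.741, 0.224, 0.028], [0.786, 0.269, 0.103]]
short 397 [[0.683, 0.347, 0.058], [0.729, 0.393, 0.074]]
short >20mm [[0.683, 0.347, 0.024], [0.729, 0.392, 0.073]]
jar1 [0.769 0.086 0.089]
jar2 [0.681 0.117 0.088]
jar0 [0.813 0.374 0.091]
blk [0.528 0.144 0.072]
press [ 0.511 -0.145  0.09 ]
presstip [ 0.453 -0.151  0.058]
crook [ 0.66  -0.105  0.012]
tip [ 0.589 -0.14   0.017]
bowl [ 0.275 -0.043  0.002]
bar 639
```

View pics/crop1.png

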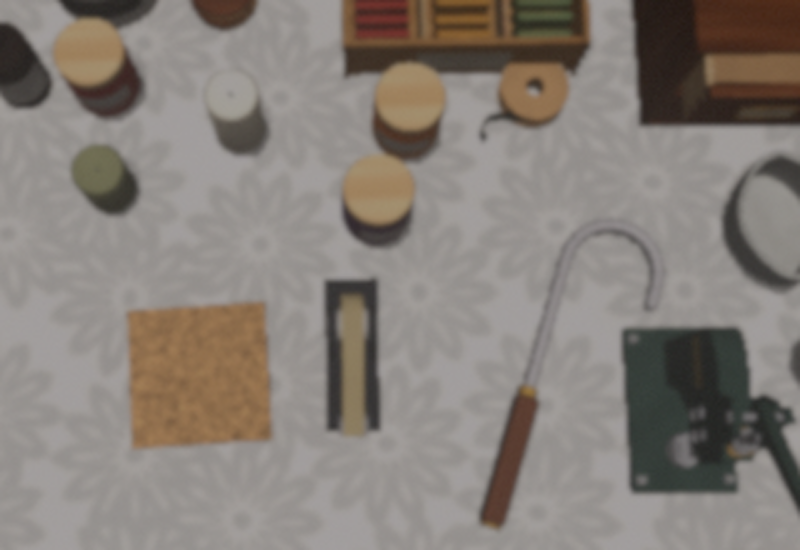

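The measurements agree with the given sizes: candle about 46 mm across at (0.764, 0.247), hook yaw about -18.6°, and the predicted tip position matches. Next I'll check the clearance behind the candle and work out the first move.

```bash
cat >> h.py <<'E'
from scipy.spatial.transform import Rotation as Ro
def go(o,x,y,z,yaw):  # yaw of tool x, deg -> row numbers
    R=Ro.from_euler('xyz',o["ee_rot"]); W=Ro.from_euler('xyz',[np.pi,0,np.radians(yaw)])
    return (R.inv()*W).as_rotvec(degrees=True).round(1), (R.inv().apply(np.array([x,y,z])-o["tool_pos"])*1e3).round(0)
E
python3 - <<'E'
from h import *
from bench import robot
o=robot.get_obs();print(go(o,.459,-.0026,.1,161.4),go(o,.459,-.0026,.005,161.4))
s=load("top");P=cloud(s);Z=P[...,2]
for n,(u0,u1,v0,v1) in dict(lid=(252,288,65,104),jar0=(198,240,95,136),bottle=(160,200,92,135),blk=(305,336,198,266)).items():
    p=P[v0:v1,u0:u1].reshape(-1,3);p=p[p[:,2]>.012];print(n,np.percentile(p,[2,98],axis=0).round(3).tolist())
E
```

```text
(array([-0.1, -0. , -1. ]), array([-433., -397.,  105.])) (array([-0.1, -0. , -1. ]), array([-433., -397.,  200.]))
lid [[0.866, 0.231, 0.016], [0.93, 0.292, 0.044]]
jar0 [[0.779, 0.346, 0.015], [0.875, 0.408, 0.094]]
bottle [[0.787, 0.431, 0.017], [0.829, 0.476, 0.152]]
blk [[0.469, 0.119, 0.021], [0.608, 0.166, 0.081]]
```

>>> arm_command(targets=[0,0,-1,-433,-397,60,-1,0,0,-1,-433,-397,60,-1,0,0,-1,-433,-397,60,-1,0,0,-1,-433,-397,60,-1,0,0,-1,-433,-397,60,-1,0,0,-1,-433,-397,60,-1,0,0,-1,-433,-397,60,-1,0,0,-1,-433,-397,60,-1,0,0,-1,-433,-397,60,-1,0,0,-1,-433,-397,60,-1,0,0,-1,-433,-397,60,-1,0,0,-1,-433,-397,60,-1,0,0,-1,-433,-397,60,-1,0,0,-1,-433,-397,60,-1,0,0,-1,-433,-397,60,-1,0,0,-1,-433,-397,60,-1,0,0,-1,-433,-397,60,-1])

```text
time: 1.8
tool_pos: [0.459, -0.0003, 0.1458]
ee_rot: [3.141, 0.001, 2.818]
wrist_force: [-0.1, -0.2, -0.4]
width: 0.0941
finger_force: 0.0
```

Run:
```python
from h import *
from bench import robot
o=robot.get_obs();print(o["time"],o["tool_pos"],o["ee_rot"],o["qvel"].round(3),go(o,.459,-.0026,.005,161.4))
s=robot.snapshot("wrist");cv2.imwrite("pics/w1.png",s["color"][:,:,::-1])
R=Ro.from_euler('xyz',o["ee_rot"]).as_matrix();T=np.eye(4);T[:3,:3]=R;T[:3,3]=o["tool_pos"];s["T"]=T@s["T_tool_cam"]
pickle.dump(s,open("w1.pkl","wb"))
P=cloud(s);hsv=cv2.cvtColor(s["color"],cv2.COLOR_RGB2HSV)
m=(P[...,2]>.02)&(P[...,2]<.04)&(hsv[...,1]>90)&((hsv[...,0]<15)|(hsv[...,0]>170))
c=max(cv2.findContours(m.astype('u1'),0,2)[0],key=cv2.contourArea);r=cv2.minAreaRect(c);print(r)
q=np.array([ray(s,*x,.032) for x in cv2.boxPoints(r)]);print(q.round(4).tolist(),q.mean(0))
```

```text
1.8 [ 4.59021230e-01 -2.79677384e-04  1.45766734e-01] [3.14124403e+00 5.61254415e-04 2.81838833e+00] [-0.007  0.003 -0.003  0.    -0.    -0.001] (array([0. , 0. , 0.1]), array([ -1.,  -2., 141.]))
((313.5, 179.0), (106.0, 19.0), 90.0)
[[0.3847, 0.0085, 0.032], [0.3908, 0.0268, 0.032], [0.5007, -0.0096, 0.032], [0.4939, -0.03, 0.032]] [ 0.44250667 -0.00108671  0.032     ]
```

View pics/w1.png

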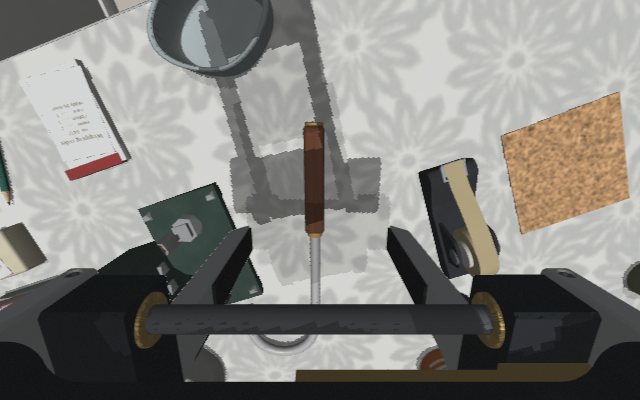

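The wrist view shows the handle upright at column 313, rows 122–238, centred between the fingers and parallel to them, so I'll descend and grip.

>>> arm_command(targets=[0,0,0,0,-3,40,-1,0,0,0,0,-3,80,-1,0,0,0,0,-3,110,-1,0,0,0,0,-3,130,-1,0,0,0,0,-3,138,-1,0,0,0,0,-3,138,-1,0,0,0,0,-3,138,1,0,0,0,0,-3,138,1,0,0,0,0,-3,138,1,0,0,0,0,-3,138,1,0,0,0,0,-3,138,1,0,0,0,0,-3,138,1,0,0,0,0,-3,138,1,0,0,0,0,-3,138,1,0,0,0,0,-3,138,1,0,0,0,0,-3,138,1])

```text
time: 3.45
tool_pos: [0.4582, -0.0045, 0.0074]
ee_rot: [-3.141, -0.0, 2.816]
wrist_force: [-0.3, -1.4, 0.2]
width: 0.0218
finger_force: 30.0
```

>>> arm_command(targets=[0,0,0,0,0,-15,1,0,0,0,0,0,-45,1,0,0,0,0,0,-85,1,0,0,0,0,0,-125,1,0,0,0,0,0,-150,1,0,0,-1,-3,25,-158,1,0,0,-2,-6,60,-158,1,0,0,-3,-9,95,-158,1,0,0,-4,-12,130,-158,1,0,0,-5,-15,165,-158,1,0,0,-6,-18,200,-158,1,0,0,-7,-21,235,-158,1,0,0,-8,-25,270,-158,1,0,0,-9,-28,305,-158,1,0,0,-9.2,-31,335,-158,1,0,0,-9.2,-32,352,-158,1,0,0,-9.2,-32,352,-158,1,0,0,-9.2,-32,352,-158,1,0,0,-9.2,-32,352,-158,1])

```text
time: 5.35
tool_pos: [0.6008, 0.318, 0.1651]
ee_rot: [-3.141, -0.001, 2.976]
wrist_force: [0.1, -0.2, -2.1]
width: 0.0217
finger_force: 30.0
```

Run:
```python
from h import *
from bench import robot
o=robot.get_obs();print(o["time"],o["tool_pos"],np.degrees(o["ee_rot"]),go(o,.6005,.3187,.165,170.6))
for n in("top","side"):
    s=robot.snapshot(n);pickle.dump(s,open(n+"2.pkl","wb"))
    cv2.imwrite(f"pics/{n}2.png",s["color"][:,:,::-1])
    P=cloud(s);b=(P[...,2]>.13)&(P[...,2]<.20)&(P[...,0]>.70)&(P[...,0]<.9)&(P[...,1]>.15)&(P[...,1]<.32)
    q=P[b];print(n,len(q),np.percentile(q,[1,50,99],axis=0).round(3).tolist())
    far=q[q[:,0]>.79];print(np.percentile(far,[50,99],axis=0).round(3).tolist())
    # inner circle fit on arc points
    if len(far)>20:
        A=np.c_[2*far[:,:2],np.ones(len(far))];x=np.linalg.lstsq(A,(far[:,:2]**2).sum(1),rcond=None)[0];print("circle",x[:2].round(4),np.sqrt(x[2]+x[0]**2+x[1]**2).round(4))
```

```text
5.35 [0.60078094 0.31796415 0.16512712] [-1.79946302e+02 -4.54058694e-02  1.70510779e+02] (array([-0.1, -0. , -0.1]), array([0., 1., 0.]))
top 668 [[0.703, 0.199, 0.166], [0.783, 0.269, 0.172], [0.823, 0.306, 0.177]]
[[0.81, 0.249, 0.173], [0.824, 0.29, 0.176]]
circle [0.779  0.2465] 0.0407
side 398 [[0.706, 0.196, 0.163], [0.781, 0.262, 0.171], [0.82, 0.299, 0.175]]
[[0.81, 0.247, 0.171], [0.821, 0.284, 0.175]]
circle [0.7778 0.2427] 0.0398
```

View pics/top2.png

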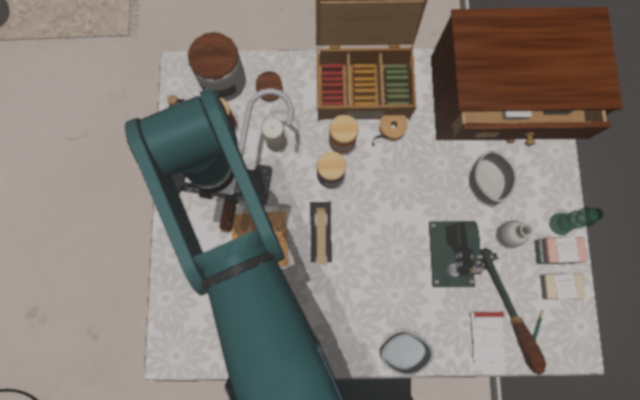

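View pics/side2.png

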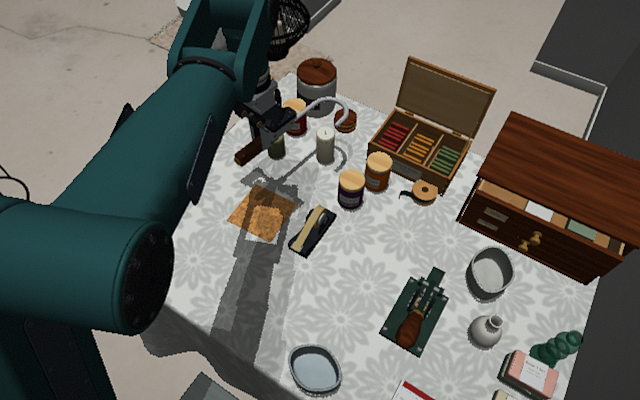

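The top and side views show the level crook ringing the candle from above. Its fitted centre is about (0.778, 0.245), against the candle at (0.764, 0.247), leaving about 13 mm on each side and the lid clear behind. I'll lower it now.

>>> arm_command(targets=[0,0,0,0,0,15,1,0,0,0,0,0,35,1,0,0,0,0,0,55,1,0,0,0,0,0,75,1,0,0,0,0,0,95,1,0,0,0,0,0,115,1,0,0,0,0,0,135,1,0,0,0,0,0,147,1,0,0,0,0,0,153,1,0,0,0,0,0,156,1,0,0,0,0,0,156,1,0,0,0,0,0,156,1])

```text
time: 6.65
tool_pos: [0.6019, 0.3194, 0.0108]
ee_rot: [3.14, 0.002, 2.977]
wrist_force: [0.6, 1.0, -1.5]
width: 0.0222
finger_force: 30.0
```

Run:
```python
from h import *
from bench import robot
o=robot.get_obs();print(o["tool_pos"],o["wrist_force"])
d=np.array([.9866,-.1633]);l=np.array([.1633,.9866]);m=np.array([.5285,.286])
p=m-198*1e-3*d+.044*l;print(p,go(o,*p,.009,170.6))
s=robot.snapshot("side");cv2.imwrite("pics/side3.png",cv2.resize(s["color"][80:280,180:440,::-1],(780,600)))
```

```text
[0.60189117 0.31937162 0.0107844 ] [ 0.63396664  1.03076944 -1.51401257]
[0.3403384 0.3617438] (array([ 0.1,  0.1, -0. ]), array([265.,  -1.,   1.]))
```

View pics/side3.png

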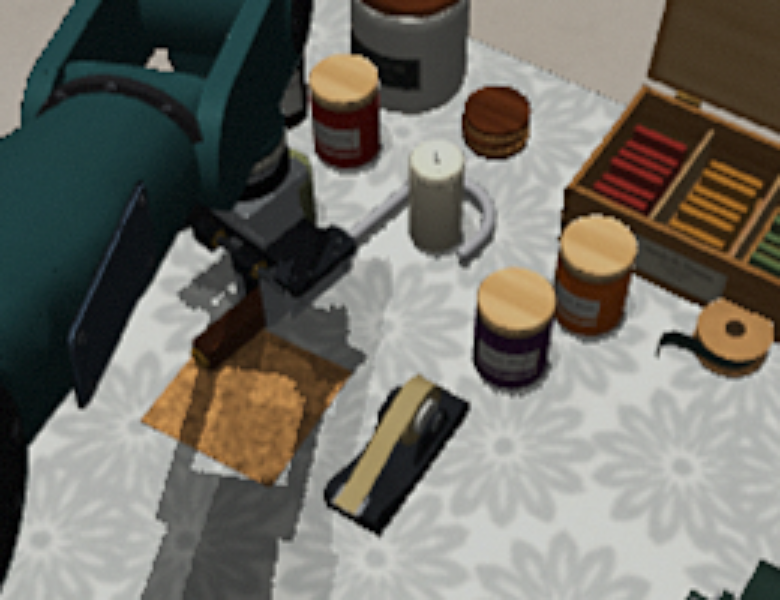

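The crook is down round the upright candle, with the bar at its left and the tip at its right, and nothing else touched. Drawing straight back along the hook, gently.

>>> arm_command(targets=[0,0,0,4,0,0,1,0,0,0,10,0,0,1,0,0,0,16,0,0,1,0,0,0,22,0,0,1,0,0,0,28,0,0,1,0,0,0,34,0,0,1,0,0,0,41,0,0,1,0,0,0,50,0,0,1,0,0,0,60,0,0,1,0,0,0,70,0,0,1,0,0,0,80,0,0,1,0,0,0,90,0,0,1,0,0,0,100,0,0,1,0,0,0,110,0,0,1,0,0,0,120,0,0,1,0,0,0,130,0,0,1,0,0,0,140,0,0,1,0,0,0,148,0,0,1,0,0,0,150,0,0,1,0,0,0,150,0,0,1])

```text
time: 8.7
tool_pos: [0.4526, 0.3438, 0.0095]
ee_rot: [3.142, -0.001, 2.977]
wrist_force: [0.1, 0.2, -2.1]
width: 0.022
finger_force: 30.0
```

```bash
cat > look.py <<'E'
from h import *
from bench import robot
o=robot.get_obs();print(o["tool_pos"],np.degrees(o["ee_rot"]),go(o,.340,.362,.009,170.6))
for n in("top","side"):
    s=robot.snapshot(n);P=cloud(s);hsv=cv2.cvtColor(s["color"],cv2.COLOR_RGB2HSV)
    b=(P[...,2]>.03)&(P[...,2]<.115)&(P[...,0]>.44)&(P[...,0]<.81)&(P[...,1]>.2)&(P[...,1]<.33)&(hsv[...,1]<70)&(hsv[...,2]>100)
    q=P[b];print(n,len(q));
    if len(q):print(np.percentile(q,[2,50,98],axis=0).round(3).tolist())
    import sys;cv2.imwrite(f"pics/{n}{sys.argv[1]}.png",s["color"][:,:,::-1])
E
python3 look.py 4
```

```text
[0.45257364 0.34379985 0.00951956] [ 1.79996015e+02 -3.00087930e-02  1.70577317e+02] (array([ 0., -0., -0.]), array([114.,  -0.,   1.]))
top 423
[[0.618, 0.247, 0.064], [0.639, 0.271, 0.098], [0.662, 0.292, 0.103]]
side 235
[[0.617, 0.246, 0.069], [0.64, 0.269, 0.097], [0.66, 0.289, 0.101]]
```

The candle is upright at (0.640, 0.269), as expected, with 113 mm left to go.

>>> arm_command(targets=[0,0,0,4,0,0,1,0,0,0,12,0,0,1,0,0,0,22,0,0,1,0,0,0,32,0,0,1,0,0,0,42,0,0,1,0,0,0,52,0,0,1,0,0,0,62,0,0,1,0,0,0,72,0,0,1,0,0,0,82,0,0,1,0,0,0,92,0,0,1,0,0,0,102,0,0,1,0,0,0,108,0,0,1,0,0,0,112,0,0,1,0,0,0,113,0,0,1,0,0,0,113,0,0,1,0,0,0,113,0,0,1])

```text
time: 10.4
tool_pos: [0.3416, 0.3622, 0.0094]
ee_rot: [-3.142, -0.001, 2.976]
wrist_force: [-0.2, 0.1, -3.3]
width: 0.0219
finger_force: 30.0
```

```bash
python3 look.py 5
```

```text
[0.34160096 0.36215919 0.00941361] [-1.79997447e+02 -3.42044738e-02  1.70538142e+02] (array([-0. , -0. , -0.1]), array([ 2., -0.,  0.]))
top 425
[[0.507, 0.266, 0.089], [0.529, 0.289, 0.098], [0.552, 0.31, 0.103]]
side 255
[[0.507, 0.266, 0.094], [0.529, 0.287, 0.097], [0.55, 0.307, 0.101]]
```

View pics/top5.png

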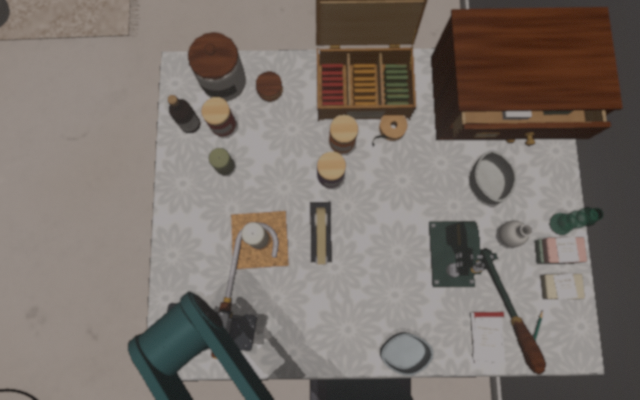

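The candle stands at (0.529, 0.287), the centre of the mat, and the short candle is unmoved at pixel (220,160). Easing off 4 mm, laying the hook down, releasing and lifting.

>>> arm_command(targets=[0,0,0,-2,0,0,1,0,0,0,-4,0,1,1,0,0,0,-4,0,2,1,0,0,0,-4,0,2,1,0,0,0,-4,0,2,1,0,0,0,-4,0,2,-0.5,0,0,0,-4,0,2,-0.5,0,0,0,-4,0,2,-0.5,0,0,0,-4,0,2,-0.5,0,0,0,-4,0,2,-0.5,0,0,0,-4,0,-8,-0.5,0,0,0,-4,0,-30,-0.5,0,0,0,-4,0,-60,-0.5,0,0,0,-4,0,-100,-0.5,0,0,0,-4,0,-140,-0.5,0,0,0,-4,0,-160,-0.5,0,0,0,-4,0,-160,-0.5,0,0,0,-4,0,-160,-0.5])

```text
time: 12.3
tool_pos: [0.3456, 0.3615, 0.1695]
ee_rot: [3.141, 0.0, 2.977]
wrist_force: [-0.1, -1.0, -0.2]
width: 0.0704
finger_force: 0.0
```

```bash
python3 look.py 6
```

```text
[0.3455817  0.36146942 0.16951219] [1.79972003e+02 2.16527871e-02 1.70558039e+02] (array([ 0.,  0., -0.]), array([  6.,  -0., 161.]))
top 425
[[0.508, 0.266, 0.088], [0.529, 0.289, 0.098], [0.551, 0.31, 0.102]]
side 254
[[0.508, 0.266, 0.093], [0.529, 0.287, 0.097], [0.549, 0.307, 0.101]]
```

View pics/side6.png

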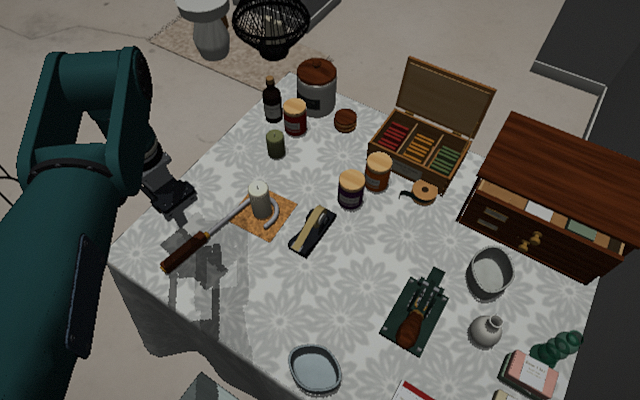

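The side view shows the candle upright on the mat near (260,198), the hook lying flat and released, the short candle unmoved at (276,144), and the gripper clear.

```bash
python3 -c "
from bench import robot
print(robot.close_job())"
```

```text
the job is handed in; nothing more can be done
None
```

The tall candle stands upright at the centre of the cork mat, the hook lies flat on the table and released, the short candle is where it was, and the job was handed in at about 12.4 s on the robot's clock.

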